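# Roll the long tin up into its pocket

### The job

The sloping two-lane gutter holds two round tins lying on their sides at its low end. With the fingertips push the longer tin steadily up its own lane, over the small ramp and into the pocket against the stop plate, so that it stays there and does not roll back; then take the hand away. Only push it: do not pick it up or flick it, and leave the shorter tin and everything else on the table alone.

Things in the scene. Friction and masses are not known exactly. Their poses are not given: they have to be found in the camera images.
- gutter: Fixed aluminium gutter, two lanes side by side, 349 mm long (161 mm of it to the low end, along the slope), 220 mm wide. Origin on the table under its middle; x level, towards its high end; y left; z up. Floor rises 0.09 rad, 35 mm above the table over the origin. Lane middles at y +54 and -54 mm, each 104 mm wide inside; walls 4 mm thick, 26 mm above the floor.
- low_lip (a point): Middle of the top inner edge of the cross lip that closes both lanes at the gutter's low end: 6 mm thick, 12 mm above the gutter floor. It reaches only under the curve of the tins, so their rear sides are free to touch above it; the table behind it is bare.
- pocket_left (a point): Pocket of the left lane (looking up the gutter): where the mid-axis of a seated tin lies, mid-lane, 33 mm above the sloping floor. x up the slope, y across to the left, z square to the floor. Here a ramp climbs from the floor at x -57 mm to a 4 mm crest at x -17 mm, then drops upright to the floor; the stop plate, 46 mm high, has its face at x +34 mm. A seated tin has 2 mm play. Fixed; place along lane varies.
- pocket_right (a point): Pocket of the right lane (looking up the gutter): where the mid-axis of a seated tin lies, mid-lane, 33 mm above the sloping floor. x up the slope, y across to the left, z square to the floor. Here a ramp climbs from the floor at x -57 mm to a 4 mm crest at x -17 mm, then drops upright to the floor; the stop plate, 46 mm high, has its face at x +34 mm. A seated tin has 2 mm play. Fixed; place along lane varies.
- long_tin_center (a point): Plain steel tin with a paper band, a cylinder 66 mm in diameter and 90 mm long, about 0.24 to 0.48 kg, lying on its side across its lane so that it rolls along the lane. Point: the middle of its axis (33 mm above the gutter floor, square to it). The tin to push; it starts in either lane, resting against the low lip. It rolls or slips easily; under 10 N takes it over the crest. Its frame turns with it as it rolls.
- short_tin_center (a point): Plain steel tin with a paper band, a cylinder 66 mm in diameter and 52 mm long, about 0.2 kg, lying on its side across its lane so that it rolls along the lane. Point: the middle of its axis (33 mm above the gutter floor, square to it). Starts in the other lane against the low lip and must stay there. Its frame turns with it as it rolls.
- cake_ring: Bystander: steel cake ring, 70 mm across, 45 mm high, standing beside the gutter. Origin: centre of its underside.
- tart_cup: Bystander: small aluminium tart cup, 72 mm across, 32 mm high, beside the gutter. Origin: centre of its underside.
- jam_jar: Bystander: jar, 68 mm across, 95 mm high, beyond the gutter's high end. Origin: centre of its underside.
- spice_pot: Bystander: white pot, 48 mm across, 70 mm high, beside the gutter. Origin: centre of its underside.
- long_tin: The long tin itself: origin at the same point as long_tin_center.
Mind the look-alikes: they are no part of the job. What is shaped like the long_tin but red or yellow is not meant.

How it is judged:
By the outcome, as a careful person would: the job done as asked, in the order asked, and still so for the second after the job is handed in, with the robot touching nothing.
It also fails if it takes over 40 s, if anything falls off the work surface, if the arm or the gripper's body presses on something with over 40 N, if the wrist force passes 120 N, or if a joint passes its speed limit or range.

### The arm

A 6-joint arm with a two-finger parallel gripper is mounted at the origin on the work surface. World frame = base frame: x ahead of the robot, y to its left, z up, the work surface at z = 0. Lengths are in m, angles in rad, forces in N, time in s.
With the tool pointing down it reaches from about 0.375 to 0.9 m from the base axis. Payload 3.1 kg.
Tool frame: the origin (TCP) lies where the fingers leave the gripper's body, on its centre line; the fingertips stand 70 mm ahead of it and the grasp point (between the pads) lies 51 mm ahead of it (robot.tip_reach is the distance from the TCP to the fingertips, in m); z points along the fingers, y is the line along which they close (so a half turn about z gives the same grasp; the last joint's range is limited). The gripper opens to 87 mm and grips with 3 to 60 N. Pads are 19 mm wide; open, the fingers measure 117 mm over their backs; the gripper's body (75 mm by 190 mm) begins 51 mm behind the grasp point.
Start: joints at [-1.486, 0.527, 1.433, -0, 1.181, -0.178], TCP at [0.162, -0.604, 0.292] pointing down, gripper open.
Joint ranges: [-3.08, 3.08], [-0.75, 2.2], [0.22, 2.44], [-1.43, 4.57], [0, 2.65], [-2.85, 2.85]. Speed limits (rad/s): [2.79, 2.79, 3.14, 3.14, 3.14, 3.14].

### API

Orientations are given as a unit quaternion [x, y, z, w].
In Python, from rig import robot gives the robot as it stands.
- The arm moves only by the tool carry_out, never from a script. Its argument "rows" is a list that holds one entry, the list of rows, each a list of 6 numbers: the shift along the tool's x, y, z in mm, then the turn, a rotation vector about the tool's x, y, z in units of 8 degrees (1.0 is 8 degrees). A call has 1 to 20 rows; each row is the pose to reach, as a shift and turn from the pose commanded when the call began, along the tool's axes at that moment; what a row does not reach only later rows make up. A row lasts 1/10 s, in which the tool goes at most 50 mm and 8.59 degrees, less where a joint would pass 70% of its speed; a pose out of reach is approached as far as the arm can. A call with a gripper value outside its range is refused whole. "fingers" is the opening, from 0 (shut) to 1 (fully open), set as the call begins (left out, the last holds). The fingers move at their own pace and stop on an object; "grip_force" is the grip in N (left out, the last holds). Time passes only in rows, so rows that repeat a pose let the fingers close. It gives the time, the measured TCP pose, the force and the opening at its end, in the units of the state.
- robot.get_obs(): the state, without advancing time (a new reading comes with each control period).
- robot.camera(name): name is "scene" or "top" or "wrist"; returns a dict with "color" (384x512x3 uint8, red, green, blue), "depth" (384x512 float32, m along the optical axis (not along the pixel's ray), 0 where there is no reading), "K" (3x3 intrinsics, pixels), "camera_from_world" (4x4, takes a point from world to camera coordinates). Camera axes: x right, y down, z forward; pixel columns grow to the right and rows downward; lengths in m; the calibration is good to about 2 mm. A picture is of the moment at which its call begins.
- robot.hand_in(): hands the job in, once; it reports no verdict.
The state is a dict: "time": time; "q": joint angles; "joint_velocities": joint speeds; "joint_torque": joint torques, N m; "position": TCP position; "tool_rot": TCP orientation; "ft_force": force on the tool from outside, world axes, zero at the start; "moment": the same for the moment, N m; "grip_width": finger opening in m.
Only numpy, scipy, OpenCV 4.12 (cv2) and the standard library are available. Lean on these libraries where they do the work, as an engineer would, in place of code of your own. Each camera call takes 0.05 s, during which the arm holds its last target. There are 200 camera calls.

## Working session

There is one attempt and no reset: what is moved stays moved. The work goes in short steps, Python scripts to look and compute and a tool call to move; the robot and the scene stay as the last step left them, time stands still between calls to the robot, and variables do not carry over. Pictures are saved under pics/ and viewed, on a budget of 10 in all, crops included, one or two more only if the job needs it, and the job is handed in when it is done.

Besides the shell and the picture viewer there is one more tool, called after "Request:" by a JSON object that holds its "name" and its "arguments", one argument or row to a line. carry_out: Moves the arm, as the interface text tells. Its arguments: {"type":"object","properties":{"rows":{"type":"array"},"fingers":{"type":"number"},"grip_force":{"type":"number"}},"required":["rows"]}

```bash
mkdir -p pics; ls; python3 - <<'E'
from rig import robot
import cv2,numpy as np
ims=[]
for n in("scene","top"):
    c=robot.camera(n); np.savez(f"{n}.npz",**c); cv2.imwrite(f"pics/{n}0.png",c["color"][...,::-1])
    print(n,c["K"].round(1).tolist(),c["camera_from_world"].round(3).tolist())
print(robot.get_obs())
E
```

```text
pics
scene [[351.5, 0.0, 257.5], [0.0, 351.5, 186.8], [0.0, 0.0, 1.0]] [[0.787, 0.617, 0.003, -0.405], [0.391, -0.494, -0.777, -0.151], [-0.477, 0.612, -0.63, 1.083], [0.0, 0.0, 0.0, 1.0]]
top [[493.6, 0.0, 245.2], [0.0, 493.6, 182.3], [0.0, 0.0, 1.0]] [[0.006, -1.0, 0.018, -0.026], [-0.996, -0.008, -0.094, 0.572], [0.094, -0.018, -0.995, 1.179], [0.0, 0.0, 0.0, 1.0]]
{'time': 0.1, 'q': array([-1.48653962e+00,  5.28373047e-01,  1.43375334e+00,  1.38753078e-05,
        1.18140557e+00, -1.78482321e-01]), 'joint_velocities': array([ 0.00107444, -0.00421619, -0.00132388, -0.00193374, -0.0007178 ,
        0.00023119]), 'joint_torque': array([-1.91007380e-04, -4.40983701e+01, -1.77150768e+01,  6.35634572e-02,
        5.34212391e-02, -3.97026463e-05]), 'position': array([ 0.16232706, -0.60301749,  0.29137608]), 'tool_rot': array([ 9.91383308e-01,  1.30989300e-01,  5.20746689e-05, -9.68272031e-04]), 'ft_force': array([-0.12372015,  0.93314727, -0.26505871]), 'moment': array([-0.04037759,  0.03421111, -0.01999665]), 'grip_width': 0.08717306725018771}
```

View pics/scene0.png

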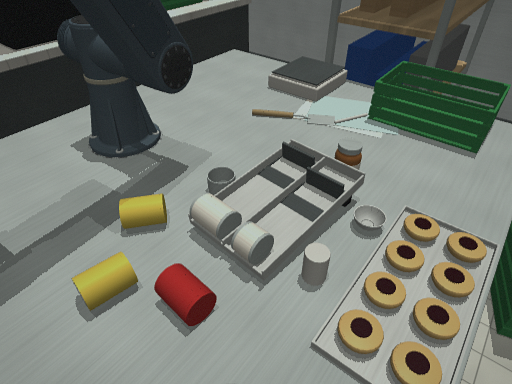

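View pics/top0.png

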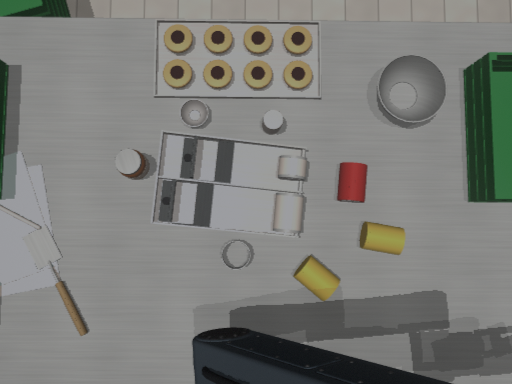

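Candidates: in the top view the long off-white tin is at (288,212), in the left lane nearer the robot. The short off-white tin is at (292,167). The look-alikes are red (352,182) and yellow (383,238) and (317,278). The white spice pot is at (273,121). I choose (288,212), and measure next.

```bash
cat > h.py <<'E'
import numpy as np, cv2
def cloud(c):
    K,T=c["K"],c["camera_from_world"]; d=c["depth"]; v,u=np.indices(d.shape)
    p=np.stack([(u-K[0,2])/K[0,0]*d,(v-K[1,2])/K[1,1]*d,d],-1)
    P=(p-T[:3,3])@T[:3,:3]; P[d==0]=np.nan
    return P
E
python3 - <<'E'
from h import *
t=dict(np.load("top.npz")); P=cloud(t)
print("table z",np.nanmedian(P[300:310,100:180,2]), np.nanmedian(P[120:200,320:335,2]))
m=np.nan_to_num(P[...,2])>0.014; m[:128]=0; m[240:]=0; m[:,:150]=0; m[:,310:]=0
n,l,s,_=cv2.connectedComponentsWithStats(m.astype(np.uint8))
k=1+s[1:,4].argmax(); print(s[k]); g=l==k
r=cv2.minAreaRect(P[g][:,:2].astype(np.float32)*1000); print(r,cv2.boxPoints(r).round(1).tolist())
# tins: highest points above sloping floor
b=cv2.boxPoints(r)/1000
i=b[:,1].argsort(); 
a=np.deg2rad(r[2]); ax=np.array([np.cos(a),np.sin(a)]); 
if abs(ax[0])>abs(ax[1]): ax=np.array([-ax[1],ax[0]])
if ax[1]<0: ax=-ax
ay=np.array([-ax[1],ax[0]]); c=np.array(r[0])/1000
print("yaw",np.arctan2(ax[1],ax[0]))
X=(P[...,:2]-c)@ax; Y=(P[...,:2]-c)@ay; Z=P[...,2]
np.savez("g.npz",c=c,ax=ax,ay=ay)
for lo,hi,name in((0.02,.09,"left"),(-.09,-.02,"right")):
    print(name)
    for x in np.arange(-.18,.18,.006):
        q=g&(abs(X-x)<.003)&(Y>lo)&(Y<hi)
        if q.any(): print(f"{x*1000:.0f}:{np.median(Z[q])*1000:.0f}/{np.median(t['color'][q]):.0f}",end=" ")
    print()
    q=g&(Y>lo-.02)&(Y<hi+.02)&(X<-.05)&(Z>.067); 
    print("tin top box",[(np.percentile(A[q],1).round(4),np.percentile(A[q],99).round(4)) for A in(X,Y,Z)])
c=t["color"][120:250,140:330,::-1]; s=dict(np.load("scene.npz"))["color"][130:280,170:390,::-1]
a=cv2.resize(c,(0,0),fx=4,fy=4,interpolation=2);cv2.imwrite("pics/crop1.png",a)
E
```

```text
table z 0.00017338531914005395 0.0004905945999730806
[  151   130   156   108 13642]
((564.48681640625, 12.610382080078125), (349.7979431152344, 220.4319305419922), 84.69265747070312) [[438.6000061035156, -151.3000030517578], [658.0999755859375, -171.6999969482422], [690.4000244140625, 176.60000610351562], [470.8999938964844, 197.0]]
yaw 1.4781657251275424
left
-174:68/101 -168:76/124 -162:83/144 -156:86/155 -150:89/156 -144:90/157 -138:89/157 -132:88/157 -126:86/156 -120:81/154 -114:74/137 -108:29/130 -102:27/157 -96:27/157 -90:28/157 -84:29/157 -78:29/157 -72:30/157 -66:30/157 -60:31/157 -54:31/157 -48:31/157 -42:32/157 -36:33/157 -30:33/157 -24:34/157 -18:35/157 -12:36/157 -6:36/157 0:36/157 6:37/157 12:37/157 18:38/157 24:38/157 30:39/157 36:39/157 42:40/105 48:41/71 54:43/71 60:44/70 66:45/71 72:46/71 78:47/72 84:44/155 90:43/157 96:45/157 102:46/157 108:45/156 114:46/156 120:47/124 126:50/120 132:92/77 138:53/69 144:53/73 150:53/74 156:53/75 162:52/90 168:51/121 174:73/121 
tin top box [(np.float64(-0.1722), np.float64(-0.111)), (np.float64(0.0105), np.float64(0.0988)), (np.float64(0.068), np.float64(0.0931))]
right
-174:69/99 -168:75/121 -162:81/138 -156:85/153 -150:87/155 -144:88/156 -138:88/156 -132:87/156 -126:85/155 -120:80/149 -114:72/133 -108:28/133 -102:27/156 -96:27/156 -90:28/156 -84:29/156 -78:30/156 -72:30/156 -66:31/157 -60:31/157 -54:32/157 -48:31/157 -42:32/157 -36:32/157 -30:34/157 -24:34/157 -18:35/157 -12:35/157 -6:36/157 0:36/156 6:37/71 12:38/71 18:40/70 24:41/71 30:42/70 36:43/71 42:41/114 48:40/156 54:41/156 60:42/156 66:41/156 72:42/156 78:43/132 84:44/119 90:87/91 96:90/75 102:49/70 108:51/73 114:50/74 120:50/74 126:48/144 132:48/156 138:49/156 144:49/156 150:50/156 156:50/156 162:51/156 168:52/120 174:76/119 
tin top box [(np.float64(-0.1721), np.float64(-0.1111)), (np.float64(-0.0793), np.float64(-0.0269)), (np.float64(0.0683), np.float64(0.0933))]
```

View pics/crop1.png

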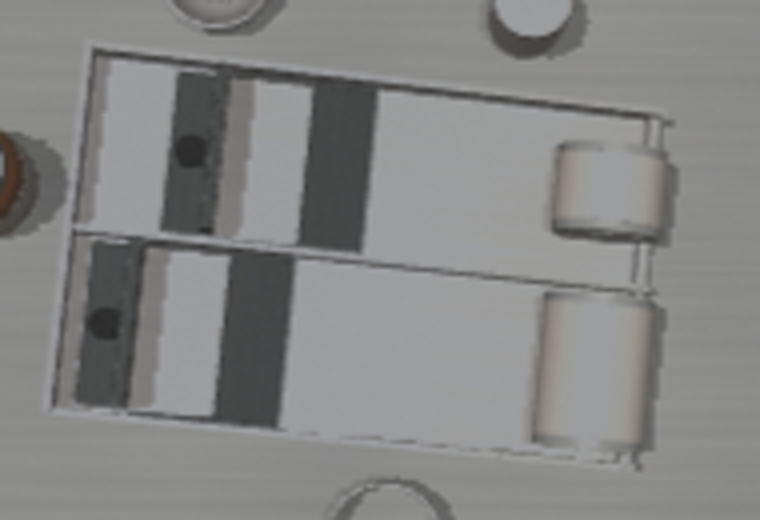

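The crop shows the long tin at crop px (595,370), about 90 mm long, in the left lane. The short tin is at (610,190). The left ramp is at (255,335) and its plate at (115,320). So the tin's axis is at X≈−142 mm, and the left pocket at X≈+99 mm (crest at 82, plate face at 133). Now I'll work out the approach.

```bash
cat > mv.py <<'E'
import sys; from h import *; from rig import robot
from scipy.spatial.transform import Rotation as R
g=np.load("g.npz"); c,ax,ay=g["c"],g["ax"],g["ay"]; S=.09
u=np.r_[ax*np.cos(S),np.sin(S)]; n=np.r_[-ax*np.sin(S),np.cos(S)]; RT=np.c_[u,np.cross(-n,u),-n]
def tip(X,Y,h):  # tip point: X along the slope, h above floor square to it
    return np.r_[c,0.0355]+u*X+np.r_[ay,0]*Y+n*h
def report(X,Y,h,o):
    p=o["position"]; r=R.from_quat(o["tool_rot"]); t=tip(X,Y,h)+n*.070
    print((X,Y,h),"shift mm",(r.inv().apply(t-p)*1000).round(1),"turn/8deg",((r.inv()*R.from_matrix(RT)).as_rotvec(degrees=True)/8).round(2),"tcp",t.round(3))
def where(o):
    p=o["position"]; r=R.from_quat(o["tool_rot"]); d=p+r.apply([0,0,.07])-np.r_[c,0.0355]
    print("t",o["time"],"tip X,Y,h mm",(np.r_[d@u,d[:2]@ay,d@n]*1000).round(1),"F along slope/across/normal",(o["ft_force"]@np.c_[u,np.r_[ay,0],n]).round(2),"w",o["grip_width"].round(4))
E
python3 - <<'E'
from mv import *
o=robot.get_obs(); where(o)
for h in(.12,.022): report(-.225,.0545,h,o)
P=cloud(dict(np.load("top.npz"))); C=np.load("top.npz")["color"].astype(int)
for nm,m in(("red",(C[...,0]>C[...,1]+60)&(C[...,0]>C[...,2]+60)),("yel",(C[...,0]>C[...,2]+60)&(C[...,1]>C[...,2]+50))):
    m=m.copy(); m[:140]=0; k,l,s,_=cv2.connectedComponentsWithStats(m.astype(np.uint8))
    for i in range(1,k):
        if s[i,4]>200:
            q=P[l==i]; X=(q[:,:2]-c)@ax;Y=(q[:,:2]-c)@ay
            print(nm,"X",X.min().round(3),X.max().round(3),"Y",Y.min().round(3),Y.max().round(3),"z",q[:,2].max().round(3))
E
```

```text
Traceback (most recent call last):
  File "mv.py", line 12, in where
    print("t",o["time"],"tip X,Y,h mm",(np.r_[d@u,d[:2]@ay,d@n]*1000).round(1),"F along slope/across/normal",(o["ft_force"]@np.c_[u,np.r_[ay,0],n]).round(2),"w",o["grip_width"].round(4))
                                                                                                                                                                 ^^^^^^^^^^^^^^^^^^^^^
AttributeError: 'float' object has no attribute 'round'
```

```bash
sed -i 's/o\["grip_width"\].round(4)/round(o["grip_width"],4)/' mv.py
python3 - <<'E'
from mv import *
o=robot.get_obs(); where(o)
for h in(.12,.022): report(-.225,.0545,h,o)
P=cloud(dict(np.load("top.npz"))); C=np.load("top.npz")["color"].astype(int)
for nm,m in(("red",(C[...,0]>C[...,1]+60)&(C[...,0]>C[...,2]+60)),("yel",(C[...,0]>C[...,2]+60)&(C[...,1]>C[...,2]+50))):
    m=m.copy(); m[:140]=0; k,l,s,_=cv2.connectedComponentsWithStats(m.astype(np.uint8))
    for i in range(1,k):
        if s[i,4]>200:
            q=P[l==i]; X=(q[:,:2]-c)@ax;Y=(q[:,:2]-c)@ay
            print(nm,"X",X.min().round(3),X.max().round(3),"Y",Y.min().round(3),Y.max().round(3),"z",q[:,2].max().round(3))
E
```

```text
t 0.1 tip X,Y,h mm [-630.7  343.5  243.5] F along slope/across/normal [ 0.89  0.21 -0.35] w 0.0872
(-0.225, 0.0545, 0.12) shift mm [ 413.2 -282.8   87.6] turn/8deg [ 0.38  0.55 -8.7 ] tcp [ 0.488 -0.222  0.205]
(-0.225, 0.0545, 0.022) shift mm [ 416.2 -290.8  185.2] turn/8deg [ 0.38  0.55 -8.7 ] tcp [ 0.489 -0.214  0.107]
red X nan nan Y nan nan z nan
yel X nan nan Y nan nan z nan
yel X nan nan Y nan nan z nan
```

Request:
{"name": "carry_out", "arguments": {
  "rows": [
    [[20, -14, 4, 0.02, 0.03, -0.4], [55, -38, 12, 0.05, 0.07, -1.2], [95, -65, 20, 0.1, 0.12, -2.0], [135, -92, 29, 0.12, 0.18, -2.8], [175, -120, 37, 0.16, 0.23, -3.7], [215, -147, 46, 0.2, 0.28, -4.5], [255, -175, 54, 0.24, 0.34, -5.4], [295, -202, 63, 0.27, 0.4, -6.2], [335, -229, 71, 0.31, 0.45, -7.0], [370, -253, 78, 0.34, 0.5, -7.8], [400, -274, 85, 0.36, 0.53, -8.4], [413, -283, 88, 0.38, 0.55, -8.7], [413, -283, 88, 0.38, 0.55, -8.7], [413, -283, 88, 0.38, 0.55, -8.7], [413, -283, 88, 0.38, 0.55, -8.7]]
  ],
  "fingers": 0.4
}}

```text
time: 1.6
position: [0.487, -0.2244, 0.2045]
tool_rot: [0.739, 0.672, 0.032, -0.029]
ft_force: [-1.3, -0.2, -0.1]
grip_width: 0.035
```

```bash
python3 - <<'E'
from mv import *
o=robot.get_obs(); where(o); print(o["ft_force"],o["q"].round(2))
for X in(-.220,-.195): report(X,.0545,.022,o)
t=robot.camera("top"); cv2.imwrite("pics/top1.png",t["color"][...,::-1])
E
```

```text
t 1.6 tip X,Y,h mm [-227.2   55.2  120.2] F along slope/across/normal [-0.27  1.29 -0.03] w 0.035
[-1.30462884 -0.15139061 -0.05114505] [-0.67  0.54  1.72  0.09  0.93 -0.64]
(-0.22, 0.0545, 0.022) shift mm [ 7.2  0.6 98.1] turn/8deg [ 0.    0.02 -0.02] tcp [ 0.489 -0.209  0.107]
(-0.195, 0.0545, 0.022) shift mm [32.2  0.6 98.1] turn/8deg [ 0.    0.02 -0.02] tcp [ 0.491 -0.184  0.11 ]
```

View pics/top1.png

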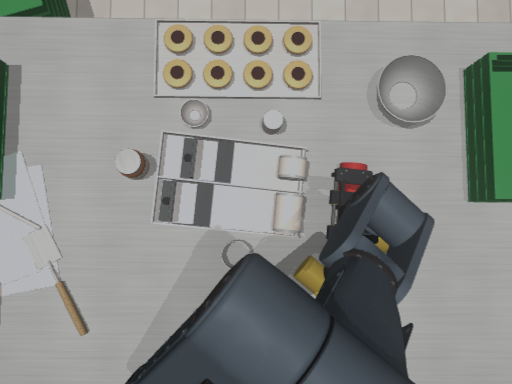

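The top view shows the hand at about (345,195), behind the long tin (288,212). The tins have not moved. Next I descend behind the lip.

Request:
{"name": "carry_out", "arguments": {
  "rows": [
    [[2, 0, 10, 0, 0.02, -0.02], [4, 0, 25, 0, 0.02, -0.02], [7, 0, 40, 0, 0.02, -0.02], [10, 0, 55, 0, 0.02, -0.02], [10, 0, 70, 0, 0.02, -0.02], [10, 0, 83, 0, 0.02, -0.02], [10, 0, 92, 0, 0.02, -0.02], [10, 0, 97, 0, 0.02, -0.02], [10, 0, 98, 0, 0.02, -0.02], [13, 0, 98, 0, 0.02, -0.02], [18, 0, 98, 0, 0.02, -0.02], [23, 0, 98, 0, 0.02, -0.02], [27, 0, 98, 0, 0.02, -0.02], [30, 0, 98, 0, 0.02, -0.02], [32, 0, 98, 0, 0.02, -0.02], [32, 0, 98, 0, 0.02, -0.02]]
  ]
}}

```text
time: 3.25
position: [0.4915, -0.1823, 0.1095]
tool_rot: [0.737, 0.674, 0.034, -0.03]
ft_force: [-0.7, -0.5, 0.2]
grip_width: 0.035
```

```bash
python3 - <<'E'
from mv import *
o=robot.get_obs(); where(o); print(o["ft_force"])
for X in(-.184,.057): report(X,.0545,.022,o)
w=robot.camera("scene"); cv2.imwrite("pics/s2.png",cv2.resize(w["color"][130:300,140:390,::-1],(0,0),fx=3,fy=3))
E
```

```text
t 3.25 tip X,Y,h mm [-193.3   54.6   21.8] F along slope/across/normal [-0.58  0.6   0.27] w 0.035
[-0.65755447 -0.54560745  0.21168111]
(-0.184, 0.0545, 0.022) shift mm [ 9.4  0.2 -0.2] turn/8deg [ 0.   -0.    0.03] tcp [ 0.493 -0.173  0.111]
(0.057, 0.0545, 0.022) shift mm [ 2.504e+02  1.000e+00 -1.000e-01] turn/8deg [ 0.   -0.    0.03] tcp [0.515 0.066 0.132]
```

View pics/s2.png

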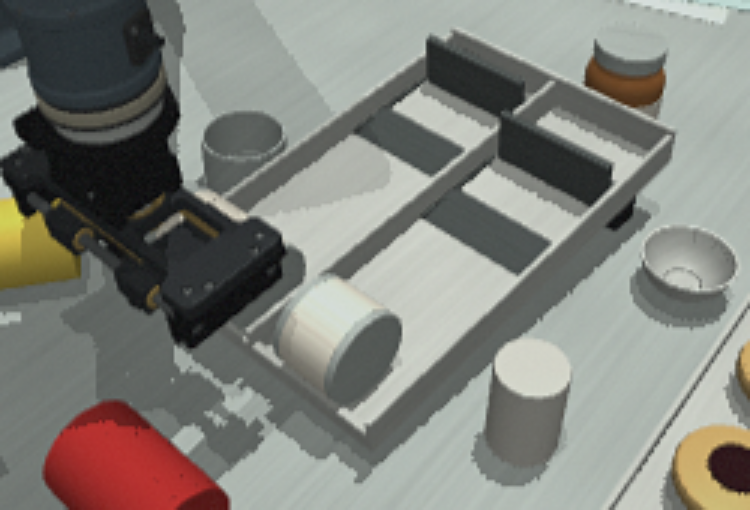

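The crop shows the hand at the low end right behind the long tin, clear of the short tin (crop px 340,340) and the red tin. The steady push starts slowly.

Request:
{"name": "carry_out", "arguments": {
  "rows": [
    [[2, 0, 0, 0, 0, 0], [4, 0, 0, 0, 0, 0], [6, 0, 0, 0, 0, 0], [8, 0, 0, 0, 0, 0], [10, 0, 0, 0, 0, 0], [12, 0, 0, 0, 0, 0], [14, 0, 0, 0, 0, 0], [17, 0, 0, 0, 0, 0], [20, 0, 0, 0, 0, 0], [24, 0, 0, 0, 0, 0], [28, 0, 0, 0, 0, 0], [32, 0, 0, 0, 0, 0], [36, 0, 0, 0, 0, 0], [40, 0, 0, 0, 0, 0], [44, 0, 0, 0, 0, 0], [48, 0, 0, 0, 0, 0], [52, 0, 0, 0, 0, 0], [56, 0, 0, 0, 0, 0], [60, 0, 0, 0, 0, 0], [64, 0, 0, 0, 0, 0]]
  ]
}}

```text
time: 5.3
position: [0.4972, -0.1188, 0.1153]
tool_rot: [0.737, 0.674, 0.034, -0.03]
ft_force: [-0.3, -0.6, 0.0]
grip_width: 0.0348
```

```bash
python3 - <<'E'
from mv import *
o=robot.get_obs(); where(o)
w=robot.camera("scene"); cv2.imwrite("pics/s3.png",cv2.resize(w["color"][130:300,140:390,::-1],(0,0),fx=3,fy=3))
o=robot.get_obs(); where(o);report(.030,.0545,.022,o)
E
```

```text
t 5.3 tip X,Y,h mm [-129.3   54.9   21.8] F along slope/across/normal [-0.6   0.23  0.09] w 0.0348
t 5.35 tip X,Y,h mm [-128.7   55.1   21.7] F along slope/across/normal [ 0.51 -0.14 -0.53] w 0.0345
(0.03, 0.0545, 0.022) shift mm [ 1.587e+02  1.100e+00 -1.000e-01] turn/8deg [-0.   -0.01  0.02] tcp [0.512 0.039 0.13 ]
```

View pics/s3.png

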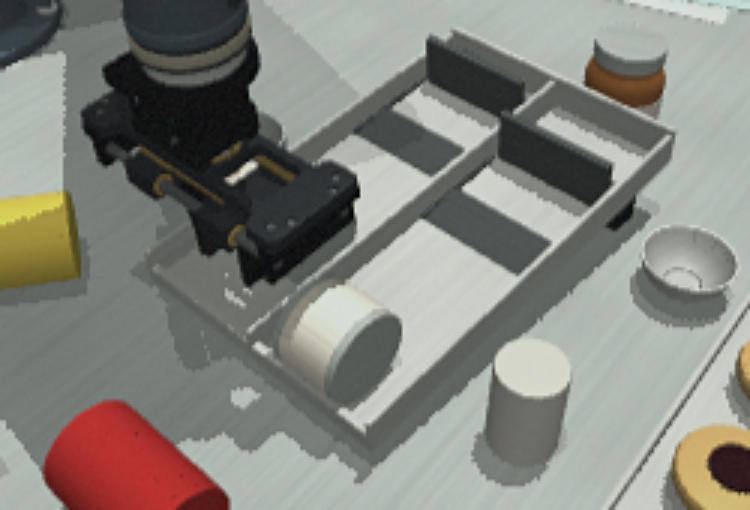

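The hand is a third of the way up, with tin white showing just ahead of it at (240,170). The short tin has not moved. I continue the push.

Request:
{"name": "carry_out", "arguments": {
  "rows": [
    [[4, 0, 0, 0, 0, 0], [8, 0, 0, 0, 0, 0], [12, 0, 0, 0, 0, 0], [16, 0, 0, 0, 0, 0], [20, 0, 0, 0, 0, 0], [24, 0, 0, 0, 0, 0], [28, 0, 0, 0, 0, 0], [32, 0, 0, 0, 0, 0], [36, 0, 0, 0, 0, 0], [40, 0, 0, 0, 0, 0], [44, 0, 0, 0, 0, 0], [48, 0, 0, 0, 0, 0], [52, 0, 0, 0, 0, 0], [56, 0, 0, 0, 0, 0], [60, 0, 0, 0, 0, 0], [64, 0, 0, 0, 0, 0], [68, 0, 0, 0, 0, 0], [72, 0, 0, 0, 0, 0], [76, 0, 0, 0, 0, 0], [80, 0, 0, 0, 0, 0]]
  ]
}}

```text
time: 7.35
position: [0.5043, -0.0395, 0.1225]
tool_rot: [0.737, 0.674, 0.034, -0.03]
ft_force: [-0.1, 0.3, 0.4]
grip_width: 0.0347
```

Request:
{"name": "carry_out", "arguments": {
  "rows": [
    [[4, 0, 0, 0, 0, 0], [8, 0, 0, 0, 0, 0], [12, 0, 0, 0, 0, 0], [16, 0, 0, 0, 0, 0], [20, 0, 0, 0, 0, 0], [24, 0, 0, 0, 0, 0], [28, 0, 0, 0, 0, 0], [32, 0, 0, 0, 0, 0], [36, 0, 0, 0, 0, 0], [40, 0, 0, 0, 0, 0], [43, 0, 0, 0, 0, 0], [46, 0, 0, 0, 0, 0], [49, 0, 0, 0, 0, 0], [52, 0, 0, 0, 0, 0], [55, 0, 0, 0, 0, 0]]
  ]
}}

```text
time: 8.85
position: [0.5093, 0.0148, 0.1275]
tool_rot: [0.737, 0.674, 0.034, -0.03]
ft_force: [-0.7, -1.2, 0.6]
grip_width: 0.0348
```

```bash
python3 - <<'E'
from mv import *
o=robot.get_obs(); where(o)
t=robot.camera("top"); P=cloud(t); X=(P[...,:2]-c)@ax; Y=(P[...,:2]-c)@ay
cv2.imwrite("pics/t4.png",cv2.resize(t["color"][110:270,120:340,::-1],(0,0),fx=3,fy=3))
o=robot.get_obs(); where(o);report(.057,.0545,.022,o)
E
```

```text
t 8.85 tip X,Y,h mm [ 5.4 55.1 21.9] F along slope/across/normal [-1.18  0.61  0.76] w 0.0348
t 8.9 tip X,Y,h mm [ 5.9 55.3 21.9] F along slope/across/normal [ 0.53  0.15 -0.37] w 0.0348
(0.057, 0.0545, 0.022) shift mm [51.1  1.  -0.1] turn/8deg [ 0.   -0.01  0.02] tcp [0.515 0.066 0.132]
```

View pics/t4.png

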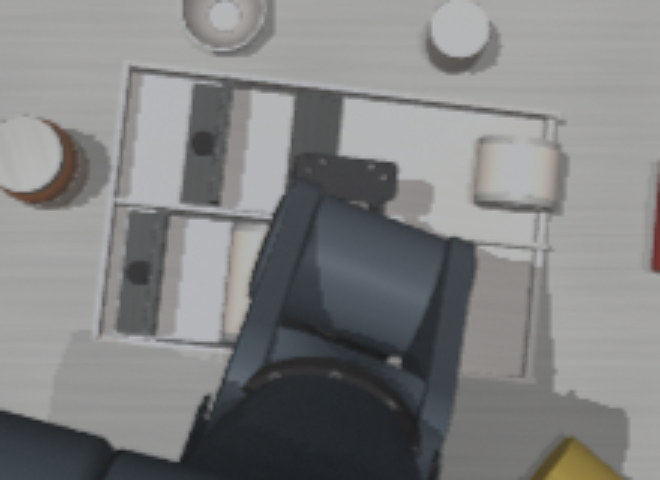

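The tin's front edge is at crop px x≈228, straight across the lane and climbing the ramp, with the hand behind it. The short tin (520,170) is still. Next is a slow push over the crest.

Request:
{"name": "carry_out", "arguments": {
  "rows": [
    [[3, 0, 0, 0, 0, 0], [6, 0, 0, 0, 0, 0], [9, 0, 0, 0, 0, 0], [12, 0, 0, 0, 0, 0], [15, 0, 0, 0, 0, 0], [18, 0, 0, 0, 0, 0], [21, 0, 0, 0, 0, 0], [24, 0, 0, 0, 0, 0], [26, 0, 0, 0, 0, 0], [28, 0, 0, 0, 0, 0], [30, 0, 0, 0, 0, 0], [32, 0, 0, 0, 0, 0], [34, 0, 0, 0, 0, 0], [36, 0, 0, 0, 0, 0], [38, 0, 0, 0, 0, 0], [40, 0, 0, 0, 0, 0], [42, 0, 0, 0, 0, 0], [44, 0, 0, 0, 0, 0], [46, 0, 0, 0, 0, 0], [48, 0, 0, 0, 0, 0]]
  ]
}}

```text
time: 10.9
position: [0.5135, 0.0625, 0.1318]
tool_rot: [0.737, 0.674, 0.034, -0.03]
ft_force: [-0.1, 0.6, -0.2]
grip_width: 0.0345
```

```bash
cat > look.py <<'E'
from mv import *
import sys
where(robot.get_obs()); t=robot.camera("top"); P=cloud(t); X=(P[...,:2]-c)@ax; Y=(P[...,:2]-c)@ay; Z=P[...,2]-.0355-.09*X
C=t["color"].astype(int)
q=(Y>.02)&(Y<.09)&(X>.05)&(X<.16)
for x in np.arange(.05,.15,.006):
    s=q&(abs(X-x)<.003)
    if s.any(): print(f"{x*1000:.0f}:{np.median(Z[s])*1000:.0f}/{np.median(C[s]):.0f}",end=" ")
print()
cv2.imwrite(sys.argv[1],cv2.resize(t["color"][110:270,120:340,::-1],(0,0),fx=3,fy=3))
E
python3 look.py pics/t5.png
```

```text
t 10.9 tip X,Y,h mm [53.5 55.4 21.9] F along slope/across/normal [ 0.61  0.16 -0.25] w 0.0345
50:364/68 56:366/60 62:393/68 68:406/68 74:363/70 80:356/64 86:67/138 92:68/157 116:54/138 122:46/136 128:46/82 134:46/89 140:4/81 146:4/86
```

View pics/t5.png

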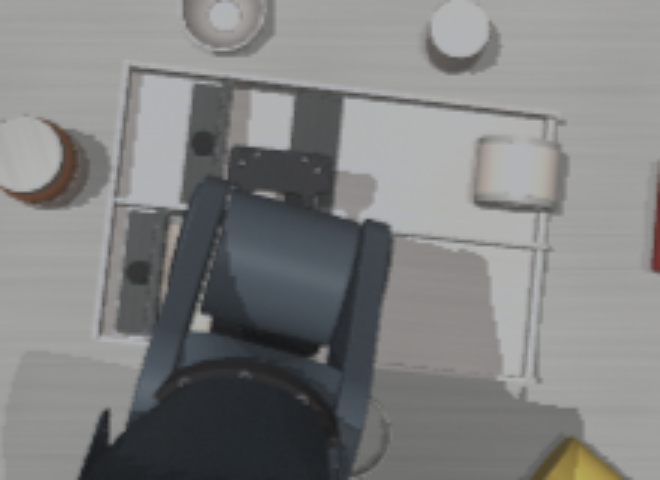

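The tin's front is close to the stop plate (crop x≈170). I finish with small steps and check the force.

Request:
{"name": "carry_out", "arguments": {
  "rows": [
    [[0.5, 0, 0, 0, 0, 0], [1, 0, 0, 0, 0, 0], [1.5, 0, 0, 0, 0, 0], [2, 0, 0, 0, 0, 0], [2.5, 0, 0, 0, 0, 0], [3, 0, 0, 0, 0, 0]]
  ]
}}

```text
time: 11.55
position: [0.5138, 0.0653, 0.1321]
tool_rot: [0.737, 0.674, 0.034, -0.03]
ft_force: [-0.4, -0.7, 0.1]
grip_width: 0.0344
```

```bash
python3 look.py pics/t6.png
```

```text
t 11.55 tip X,Y,h mm [56.3 55.3 21.9] F along slope/across/normal [-0.76  0.29  0.2 ] w 0.0344
50:364/69 56:364/64 62:385/62 68:399/68 74:407/69 80:359/66 86:342/67 92:67/154 98:65/158 122:47/126 128:47/86 134:46/89 140:4/82 146:4/86
```

Request:
{"name": "carry_out", "arguments": {
  "rows": [
    [[0.5, 0, 0, 0, 0, 0], [1, 0, 0, 0, 0, 0], [1.5, 0, 0, 0, 0, 0], [2, 0, 0, 0, 0, 0], [2, 0, 0, 0, 0, 0]]
  ]
}}

```text
time: 12.1
position: [0.5139, 0.0659, 0.1321]
tool_rot: [0.737, 0.674, 0.033, -0.029]
ft_force: [-0.9, -7.4, 0.7]
grip_width: 0.0347
```

```bash
python3 look.py pics/t7.png
```

```text
t 12.1 tip X,Y,h mm [56.8 55.3 21.9] F along slope/across/normal [-7.37  0.25  1.38] w 0.0347
50:363/73 56:364/67 62:377/60 68:394/68 74:409/69 80:359/68 86:350/66 92:67/166 98:66/160 122:51/111 128:46/84 134:46/89 140:6/81 146:4/86
```

The tip stopped at 56.8 mm with 7.4 N, which puts the tin at about 99 mm, against the plate. I back off gently and look.

Request:
{"name": "carry_out", "arguments": {
  "rows": [
    [[-1, 0, 0, 0, 0, 0], [-2, 0, 0, 0, 0, 0], [-4, 0, 0, 0, 0, 0], [-6, 0, 0, 0, 0, 0], [-8, 0, 0, 0, 0, 0], [-11, 0, 0, 0, 0, 0], [-15, 0, 0, 0, 0, 0], [-20, 0, 0, 0, 0, 0], [-25, 0, 0, 0, 0, 0], [-30, 0, 0, 0, 0, 0], [-35, 0, 0, 0, 0, 0], [-38, 0, 0, 0, 0, 0], [-40, 0, 0, 0, 0, 0]]
  ]
}}

```text
time: 13.45
position: [0.5103, 0.0272, 0.1285]
tool_rot: [0.737, 0.674, 0.034, -0.03]
ft_force: [0.6, -0.4, -0.2]
grip_width: 0.0347
```

```bash
python3 look.py pics/t8.png
```

```text
t 13.45 tip X,Y,h mm [17.9 55.2 21.8] F along slope/across/normal [-0.39 -0.6  -0.2 ] w 0.0347
50:0/49 56:-1/50 68:59/118 74:63/163 80:66/178 86:67/180 92:67/180 98:67/180 104:64/180 110:61/179 116:55/175 122:48/155 128:45/85 134:47/92 140:5/84 146:5/89
```

View pics/t8.png

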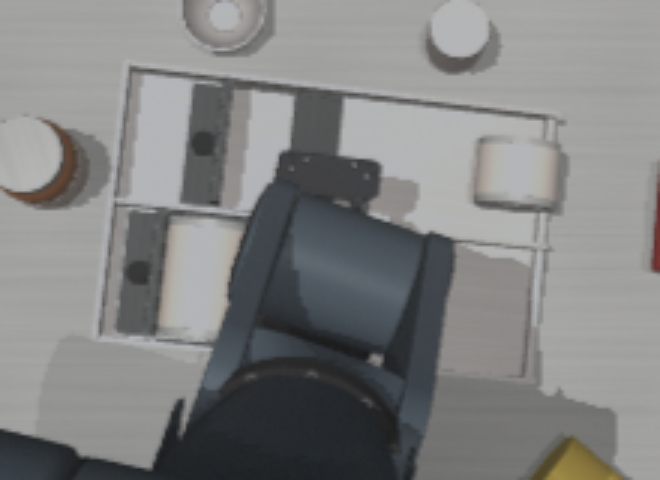

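The tin (crop px 195,275) stays against the plate after release. The hand now goes up and away.

Request:
{"name": "carry_out", "arguments": {
  "rows": [
    [[-5, 0, -5, 0, 0, 0], [-10, 0, -15, 0, 0, 0], [-15, 0, -30, 0, 0, 0], [-20, 0, -50, 0, 0, 0], [-30, 0, -70, 0, 0, 0], [-45, 0, -90, 0, 0, 0], [-65, 0, -110, 0, 0, 0], [-90, 0, -125, 0, 0, 0], [-120, 0, -140, 0, 0, 0], [-150, 0, -150, 0, 0, 0], [-180, 0, -150, 0, 0, 0], [-205, 0, -150, 0, 0, 0], [-220, 0, -150, 0, 0, 0], [-225, 0, -150, 0, 0, 0], [-225, 0, -150, 0, 0, 0], [-225, 0, -150, 0, 0, 0]]
  ]
}}

```text
time: 15.1
position: [0.4888, -0.208, 0.2577]
tool_rot: [0.737, 0.674, 0.034, -0.031]
ft_force: [0.5, -0.6, -0.3]
grip_width: 0.0349
```

```bash
python3 look.py pics/t9.png
```

```text
t 15.1 tip X,Y,h mm [-205.6   55.   171.6] F along slope/across/normal [-0.56 -0.56 -0.28] w 0.0349
50:3/74 56:2/67 62:46/98 68:58/150 74:63/170 80:65/177 86:67/179 92:67/179 98:66/179 104:64/179 110:60/178 116:56/174 122:47/154 128:46/90 134:46/92 140:5/86 146:4/89
```

View pics/t9.png

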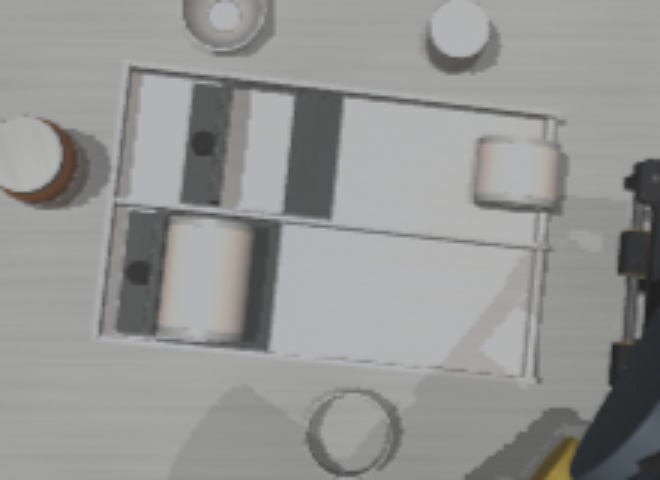

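The long tin rests in the left pocket against the plate (205,280). The short tin (520,170) and the bystanders are unmoved, and the hand is clear, so I hand in.

```bash
python3 -c "
from rig import robot
print(robot.hand_in())"
```

```text
the job is handed in; nothing more can be done
None
```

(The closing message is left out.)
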